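# Clamp the re-glued recipe-card holder and keep it pressed

## Task

The wooden recipe-card holder has just been glued together again from its two halves: set it down flat between the jaws of the bar clamp with its card slot running across the bar, let go of it, and then pump the clamp's pinch trigger (squeeze the two upright levers together, let them spring back, squeeze again) until the moving jaw presses the halves together. Move the jaw by the trigger only, never by pushing it, and stop with the sprung pad pushed in about half-way; pushing it in fully would crush the holder. Finish while still squeezing the trigger, so that the pressure stays on, and leave the cups and shakers alone.

Things in the scene. Friction and masses are not known exactly. Their poses are not given: they have to be found in the camera images.
- clamp: Bar clamp fixed to the table; origin at table height on its centre line; x along the bar to the fixed jaw, y across, z up. Wooden base board 90 mm wide, x = -142 to 150 mm, its top (the bed) at z = 12 mm. Fixed jaw: 64 mm wide, face at x = 130 mm, top at z = 58 mm. A steel rack rod (10 mm wide, z = 30 to 41 mm) from moving jaw to trigger ends at x = -197 mm plus the jaw's travel.
- bed (a point): Point on the bed's surface (12 mm above the table) midway along where the holder should stand: 55 mm from the fixed jaw's face, on the bar's centre line; axes as the clamp's.
- trigger_mid (a point): Midway between the two levers of the pinch trigger (at clamp x = -100 mm), 85 mm above the table, the height to squeeze at; axes as the clamp's. Squeeze them together along y. Released, they span 59 mm here over the round ridges on their outer faces; 29 mm at the stop. A grip of 10 N moves the jaw freely; with the pad on the holder about 17 N stalls half-way in, 25 N pushes it fully in.
- lever_a (a joint): Angle of one trigger lever (the other moves alike): 0 released, 0.26 rad at the stop; springs back. The levers are upright plates on the +y and -y side, 34 mm wide along the bar, 6 mm thick with a 10 mm round ridge 85 mm above the table, tops 109 mm above the table, hinged 28 mm above it. A full squeeze drives the jaw up to 26 mm forward; the ratchet's 7 mm pitch leaves about 21 mm a pump.
- jaw: Moving jaw with its rack rod: steel block 56 mm wide, top 54 mm above the table, sprung pad on its front. Its origin coincides with the clamp's when fully back and travels up to 86 mm along the clamp's x towards the fixed jaw. With the pad out, the pad's face is 110 mm minus this travel from the fixed jaw's face. A light brake (4 N) keeps it where the trigger has driven it.
- pad (a joint): How far the sprung pad is pushed into the moving jaw, m: 0 out, 0.008 half-way, 0.016 fully in (holder crushed). Spring 1.2 N per mm. If the trigger is let go, the pad pushes the jaw back until only about 3 mm are left.
- pad_face (a point): Centre of the rubber pad's pressing face (46 mm wide, 32 mm high, 6 mm thick plate on the moving jaw's front), 34 mm above the table; x points to the fixed jaw.
- block: The recipe-card holder: light wooden block, 56 mm long (its x), 44 mm deep (its y), 40 mm high (z), loose, about 0.12 kg, standing on the table left of a raised counter. Origin: centre of its underside. A card slot 3 mm wide, 10 mm deep runs along its x in the middle of the top, where the two halves are glued. In the clamp its y must lie along the bar (either way round).
- table_mug: Dotted mug, 93 mm high, bystander; origin at its underside.
- espresso_cup: Small cream cup, 52 mm high, bystander; origin at its underside.
- salt_shaker: Small white shaker, 72 mm high, bystander; origin at its underside.
- pepper_shaker: Glass shaker with grey top, 90 mm high, bystander; origin at its underside.
Mind the look-alikes: they are no part of the job. Several things have the shape of the block; the one meant has the colours described above.

How it is judged:
On the way, in this order (a step that is already met when the one before it is completed fails the run):
1. the holder stands flat between the jaws, slot across the bar, let go, the pad not yet on it (x of block in the frame of clamp between 0.03 and 0.112 m and y of block in the frame of clamp between -0.015 and 0.015 m and z of block in the frame of clamp between 0.009 and 0.015 m and angle between the y axis of block and the x axis of clamp, either way round below 0.25 rad and contact force between the fingers and block below 0.2 N and value of joint pad below 0.002 m and linear speed of block below 0.02 m/s), for 0.2 s.
2. the trigger, squeezed by the fingers, has brought the pad onto the holder (value of joint pad above 0.003 m and value of joint lever_a above 0.02 rad and contact force between the fingers and clamp above 5 N), for 0.1 s.
At the end, for the whole second after the job is handed in: The fingers are still squeezing the trigger (more than 5 N), the sprung pad is steadily pushed in 5 to 12 mm, and the holder stands flat on the bed (3 mm), against the fixed jaw (4 mm), within 15 mm of the bar's centre line, its y within 0.1 rad of the bar, at rest and not touched by the fingers (value of joint pad between 0.005 and 0.012 m and value of joint lever_a above 0.01 rad and contact force between the fingers and clamp above 5 N and x of block in the frame of clamp between 0.104 and 0.112 m and y of block in the frame of clamp between -0.015 and 0.015 m and z of block in the frame of clamp between 0.009 and 0.015 m and angle between the y axis of block and the x axis of clamp, either way round below 0.1 rad and contact force between the fingers and block below 0.2 N and linear speed of block below 0.01 m/s); the arm keeps its last pose, push and grip.
It fails at once if the pad was pushed in fully and the holder crushed (value of joint pad above 0.0152 m).
It fails at once if the moving jaw was pushed by the hand (contact force between any of the arm, the fingers and jaw above 4 N).
It fails at once if a cup or shaker was disturbed (distance of any of table_mug, espresso_cup, salt_shaker, pepper_shaker from where it was at the start of the episode above 0.02 m).
It also fails if it takes over 61 s, if anything falls off the work surface, if the arm or the gripper's body presses on something with over 40 N, if the wrist force passes 120 N, or if a joint passes its speed limit or range.

## Robot

A 6-joint arm with a two-finger parallel gripper is mounted at the origin on a cart in front of the work surface, level with it; the furniture and walls round the work are solid. World frame = base frame: x ahead of the robot, y to its left, z up, the work surface at z = 0. Lengths are in m, angles in rad, forces in N, time in s.
With the tool pointing down it reaches from about 0.325 to 0.9 m from the base axis. Payload 6.1 kg.
Tool frame: the origin (TCP) lies on the centre line of the jaws, within the pads' length; the fingertips stand 17 mm ahead of it and the grasp point (between the pads) lies 2 mm behind it; z points along the fingers, y is the line along which they close (so a half turn about z gives the same grasp; the last joint's range is limited). The gripper opens to 87 mm and grips with 3 to 60 N. Pads are 19 mm wide; open, the fingers measure 117 mm over their backs; the gripper's body (75 mm by 190 mm) begins 51 mm behind the grasp point.
Start: joints at [-1.465, 0.22, 1.526, -0, 1.395, -0.126], TCP at [0.144, -0.608, 0.24] pointing down, gripper open.
Joint ranges: [-2.98, 2.98], [-0.91, 2.08], [0.09, 2.57], [-1.24, 4.39], [0.2, 2.65], [-2.68, 2.68]. Speed limits (rad/s): [2.57, 2.57, 3.01, 3.14, 3.14, 3.14].

## Interface

Orientations are given as a rotation vector (axis times angle).
In Python, from cell import state, get_image, sign_off gives the robot as it stands.
- The arm moves only by the tool play_rows, never from a script. Its argument "deltas" is text: rows parted by semicolons, each of 6 numbers parted by spaces: the shift along the tool's x, y, z each as a share of 0.5 m, from -1 to 1, then the turn, a rotation vector about the tool's x, y, z each as a share of 1.5 rad, from -1 to 1. In form: x y z ax ay az; .... A call has 1 to 20 rows; each row is the pose to reach, as a shift and turn from the pose commanded when the call began, along the tool's axes at that moment; what a row does not reach only later rows make up. A row lasts 1/10 s, in which the tool goes at most 50 mm and 8.59 degrees, less where a joint would pass 70% of its speed; a pose out of reach is approached as far as the arm can. A call with a number of a shift or a turn outside -1 to 1 is refused whole. A call with a gripper value outside its range is refused whole. "jaw" is the opening, from -1 (shut) to 1 (fully open), set as the call begins (left out, the last holds). The fingers move at their own pace and stop on an object; the grip force is fixed at half the most. Time passes only in rows, so rows that repeat a pose let the fingers close. It gives the time, the measured TCP pose, the force, the opening and the grip force at its end, in the units of the state.
- state(): the state, without advancing time (a new reading comes with each control period).
- get_image(name): name is "scene" or "top" or "wrist"; returns a dict with "frame" (480x640x3 uint8, blue, green, red), "range_z" (480x640 float32, m along the optical axis (not along the pixel's ray), 0 where there is no reading), "camera_matrix" (3x3 intrinsics, pixels), "R" (3x3) and "t" (3): a world point X has camera coordinates R X + t. Camera axes: x right, y down, z forward; pixel columns grow to the right and rows downward; lengths in m; the calibration is good to about 2 mm. A picture is of the moment at which its call begins.
- sign_off(): hands the job in; it is judged then, once.
The state is a dict: "t": time; "q": joint angles; "joint_velocities": joint speeds; "joint_efforts": joint torques, N m; "eef_pos": TCP position; "tcp_rot": TCP orientation; "force": force on the tool from outside, world axes, zero at the start; "ft_torque": the same for the moment, N m; "grip_width": finger opening in m; "gripper_force": force on a finger pad.
Only numpy, scipy, OpenCV 4.12 (cv2) and the standard library are available. Lean on these libraries where they do the work, as an engineer would, in place of code of your own. Each camera call takes 0.05 s, during which the arm holds its last target. There are 200 camera calls.

## Working session

There is one attempt and no reset: what is moved stays moved. The work goes in short steps, Python scripts to look and compute and a tool call to move; the robot and the scene stay as the last step left them, time stands still between calls to the robot, and variables do not carry over. Pictures are saved under pics/ and viewed, at most 10 in all, crops included, and the job is handed in when it is done.

Besides the shell and the picture viewer there is one more tool, called as name(argument=value, ...) on one line, values as JSON. play_rows: Moves the arm, as the interface text tells. Shift numbers are shares of 0.5 m and turn numbers shares of 1.5 rad, none past 1 either way. Its arguments: {"type":"object","properties":{"deltas":{"type":"string"},"jaw":{"type":"number"}},"required":["deltas"]}

```bash
mkdir -p pics; ls
python3 - <<'E'
from cell import state,get_image
import cv2,pickle
s=state();print({k:s[k] for k in('t','eef_pos','tcp_rot','grip_width','q')})
for n in('scene','top'):
    d=get_image(n);pickle.dump(d,open(f'{n}.pkl','wb'));cv2.imwrite(f'pics/{n}0.png',d['frame']);print(n,d['camera_matrix'],d['R'],d['t'])
E
```

```text
pics
{'t': 0.0, 'eef_pos': array([ 0.14349802, -0.60770018,  0.23843607]), 'tcp_rot': array([-3.11859682e+00, -3.63010131e-01, -2.67476682e-05]), 'grip_width': 0.08700280318597808, 'q': array([-1.46512266e+00,  2.21226337e-01,  1.52761304e+00, -2.80007862e-06,
        1.39469277e+00, -1.26086366e-01])}
scene [[522.75410297   0.         312.45487449]
 [  0.         522.75410297 238.36130892]
 [  0.           0.           1.        ]] [[-0.82541601 -0.56447073 -0.00782423]
 [-0.2234481   0.33940952 -0.91371337]
 [ 0.51842007 -0.75244533 -0.40628396]] [0.44583363 0.21251651 0.61523379]
top [[616.04482056   0.         323.81519197]
 [  0.         616.04482056 235.10486056]
 [  0.           0.           1.        ]] [[ 0.00317167 -0.99992587 -0.01175545]
 [-0.99240094 -0.00170137 -0.12303444]
 [ 0.12300532  0.01205634 -0.99233278]] [-0.06502117  0.60401746  1.51599954]
```

View pics/top0.png

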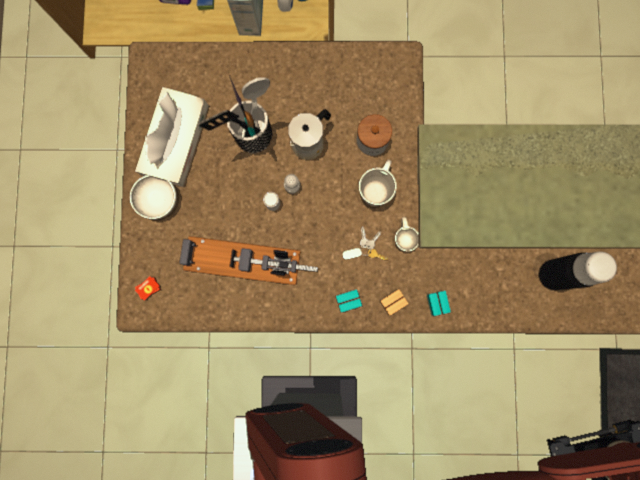

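View pics/scene0.png

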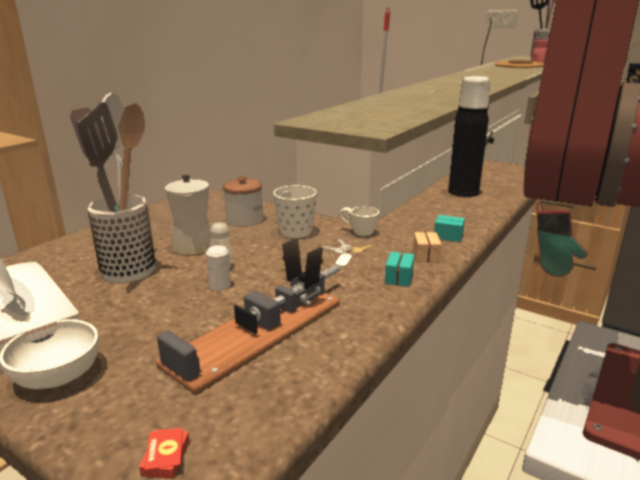

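The top view shows three block-shaped things: teal at (349,301), light wood at (395,302) and teal at (439,303). The wooden one fits the description. The clamp lies at about (240,260), with its fixed jaw at the left end (187,252) and its levers near (280,263). I'll measure these next and check an enlarged crop.

```bash
cat > h.py <<'E'
import numpy as np,cv2,pickle
def ray(d,px,z):
    px=np.atleast_2d(np.float64(px));K,R,t=d['camera_matrix'],d['R'],d['t']
    v=np.c_[px,np.ones(len(px))]@np.linalg.inv(K).T@R   # R^T K^-1 p
    c=-R.T@t
    return c+v*((z-c[2])/v[:,2])[:,None]
def proj(d,X):
    p=(np.atleast_2d(X)@d['R'].T+d['t'])@d['camera_matrix'].T
    return p[:,:2]/p[:,2:]
def big(m):
    c,_=cv2.findContours(m.astype(np.uint8),cv2.RETR_EXTERNAL,cv2.CHAIN_APPROX_NONE)
    return max(c,key=cv2.contourArea)[:,0,:]
def rect(P):
    r=cv2.minAreaRect(np.float32(P[:,:2]*1000));b=cv2.boxPoints(r);return r,b
E
python3 - <<'E'
from h import *
d=pickle.load(open('top.pkl','rb'));f=d['frame'];hsv=cv2.cvtColor(f,cv2.COLOR_BGR2HSV)
print('hsv wood',hsv[300,390],hsv[305,400],'board',hsv[262,215],hsv[270,240],'table',hsv[320,300])
def m(lo,hi,x0,x1,y0,y1):
    a=cv2.inRange(hsv,lo,hi);o=np.zeros_like(a);o[y0:y1,x0:x1]=a[y0:y1,x0:x1];return o>0
h=hsv[300,390]
mb=m((8,80,140),(25,255,255),370,420,280,325)
c=big(mb);print('block px',c.min(0),c.max(0),len(c));r,b=rect(ray(d,c,0.04));print('block',r,b)
mc=m((4,120,80),(16,255,255),170,320,225,295)
mc=cv2.morphologyEx(mc.astype(np.uint8),cv2.MORPH_CLOSE,np.ones((3,3)))
ys,xs=np.nonzero(mc);
n,l,st,_=cv2.connectedComponentsWithStats(mc);k=[i for i in range(1,n) if st[i,4]>60];ys,xs=np.nonzero(np.isin(l,k))
r,b=rect(ray(d,np.c_[xs,ys],0.012));print('board',r,b)
v=f.copy();v[mb]=(0,0,255);v[np.isin(l,k)]=(255,0,255)
cv2.imwrite('pics/c1.png',np.vstack([cv2.resize(a[225:330,160:460],(800,280),interpolation=cv2.INTER_CUBIC) for a in(f,v)]))
# depth points over clamp
X=d['range_z'];vv,uu=np.mgrid[225:300,170:330];z=X[225:300,170:330]
P=np.c_[uu.ravel(),vv.ravel(),np.ones(uu.size)]@np.linalg.inv(d['camera_matrix']).T*z.reshape(-1,1);W=(P-d['t'])@d['R']
np.save('W.npy',W)
hi=W[W[:,2]>.09];print('lever tops',len(hi),hi.mean(0),hi.min(0),hi.max(0))
E
```

```text
hsv wood [ 19 144 242] [ 18 146 243] board [ 13 185 200] [ 11 131 130] table [ 16 131 140]
block px [381 287] [411 315] 87
block ((439.30096435546875, -247.47457885742188), (52.105445861816406, 73.96531677246094), 32.30884552001953) [[ 397.51514 -230.14233]
 [ 437.04834 -292.6563 ]
 [ 481.0868  -264.80682]
 [ 441.5536  -202.29285]]
board ((544.8948974609375, 140.66232299804688), (176.896484375, 383.8747863769531), 0.16284318268299103) [[455.9015   332.34756 ]
 [456.99255  -51.525673]
 [633.8883   -51.02292 ]
 [632.79724  332.8503  ]]
lever tops 159 [0.49456725 0.00495615 0.55942398] [ 0.41315772 -0.0822661   0.09022964] [0.5595285  0.06416338 1.57792662]
```

View pics/c1.png

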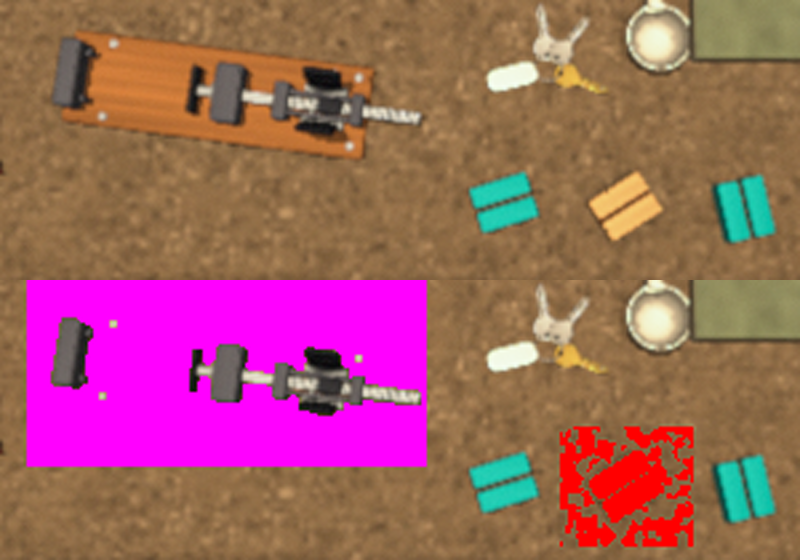

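The crop confirms the wooden two-tone block at (395,302), with its slot running up to the right. The masks were too loose, so I'll tighten them.

Run:
```python
from h import *
d=pickle.load(open('top.pkl','rb'));f=d['frame'];hsv=cv2.cvtColor(f,cv2.COLOR_BGR2HSV)
def m(lo,hi,x0,x1,y0,y1):
    a=cv2.inRange(hsv,lo,hi);o=np.zeros_like(a);o[y0:y1,x0:x1]=a[y0:y1,x0:x1];return o
mb=cv2.morphologyEx(m((12,90,185),(25,255,255),370,420,280,325),cv2.MORPH_CLOSE,np.ones((3,3)))
mc=m((5,165,110),(15,255,255),170,320,225,295)
n,l,st,_=cv2.connectedComponentsWithStats(mc);k=[i for i in range(1,n) if st[i,4]>60];mc=np.isin(l,k)
c=big(mb);print('block px',c.min(0),c.max(0));r,b=rect(ray(d,c,0.04));print('block',r,b)
ys,xs=np.nonzero(mc);r,b=rect(ray(d,np.c_[xs,ys],0.012));print('board',r,b)
dk=m((0,0,0),(180,140,95),170,330,225,295)
W=np.load('W.npy')
lo=W[(W[:,2]>.085)&(W[:,2]<.13)&(W[:,0]<.58)&(W[:,1]>-.02)]
print('levers',len(lo),lo.mean(0),lo.min(0),lo.max(0))
v=f.copy();v[mb>0]=(0,0,255);v[mc]=(255,0,255)
cv2.imwrite('pics/c2.png',np.vstack([cv2.resize(a[225:330,160:460],(800,280),interpolation=cv2.INTER_CUBIC) for a in(v,cv2.cvtColor(dk,cv2.COLOR_GRAY2BGR))]))
```

```text
block px [381 290] [407 314]
block ((437.3291015625, -238.59254455566406), (42.91429901123047, 55.700984954833984), 32.30647277832031) [[ 404.30884 -226.521  ]
 [ 434.07812 -273.59955]
 [ 470.34937 -250.6641 ]
 [ 440.58008 -203.58554]]
board ((542.7310791015625, 147.24049377441406), (291.0210266113281, 88.99430084228516), 82.63014221191406) [[479.93634     8.639893 ]
 [568.19543    -2.7757568]
 [605.5258    285.8411   ]
 [517.2667    297.25674  ]]
levers 123 [0.53105016 0.04361368 0.10383657] [0.49885716 0.0249327  0.08518496] [0.5595285  0.06416338 0.1167364 ]
```

View pics/c2.png

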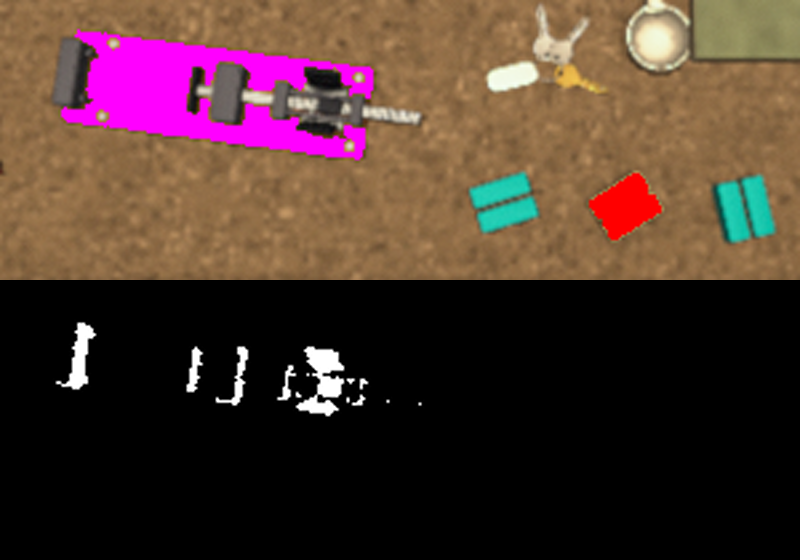

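Both rectangles match their true sizes: board 291×89 mm, block 55.7×42.9 mm. Next is a helper that turns a target pose into move units.

```bash
cat >> h.py <<'E'
from scipy.spatial.transform import Rotation as Ro
C=np.array([.5422,.1433]);A=np.deg2rad(82.63);U=np.array([np.cos(A),np.sin(A)]);V=np.array([-U[1],U[0]])
def clamp(x,y=0): return C+x*U+y*V
def go(xy,z,yaw,s,):
    R=Ro.from_rotvec(s['tcp_rot']);T=Ro.from_euler('z',yaw,degrees=True)*Ro.from_rotvec([np.pi,0,0])
    print('move',np.round(R.inv().apply(np.r_[xy,z]-s['eef_pos'])/.5,4),np.round((R.inv()*T).as_rotvec()/1.5,4))
E
python3 - <<'E'
from h import *;from cell import state
s=state();go([.4373,-.2386],.15,32.3,s);print(s['eef_pos'])
E
```

```text
move [ 0.7415 -0.5833  0.1783] [-0.0012 -0.0003 -0.2213]
[ 0.14349534 -0.60774735  0.23854121]
```

play_rows(deltas="0.74 -0.583 0.1 0 0 -0.22;0.74 -0.583 0.1 0 0 -0.22;0.74 -0.583 0.1 0 0 -0.22;0.74 -0.583 0.1 0 0 -0.22;0.74 -0.583 0.1 0 0 -0.22;0.74 -0.583 0.1 0 0 -0.22;0.74 -0.583 0.178 0 0 -0.22;0.74 -0.583 0.178 0 0 -0.22;0.74 -0.583 0.178 0 0 -0.22;0.74 -0.583 0.178 0 0 -0.22;0.74 -0.583 0.178 0 0 -0.22;0.74 -0.583 0.178 0 0 -0.22;0.74 -0.583 0.178 0 0 -0.22;0.74 -0.583 0.178 0 0 -0.22", jaw=1)

```text
t: 1.5
eef_pos: [0.4364, -0.2408, 0.1511]
tcp_rot: [3.018, 0.868, 0.001]
force: [-0.4, 0.2, -0.2]
grip_width: 0.0869
gripper_force: 0.0
```

Run:
```python
from h import *;from cell import state,get_image
s=state();d=get_image('wrist');cv2.imwrite('pics/w1.png',d['frame'])
hsv=cv2.cvtColor(d['frame'],cv2.COLOR_BGR2HSV)
m=cv2.morphologyEx(cv2.inRange(hsv,(12,90,185),(25,255,255)),cv2.MORPH_CLOSE,np.ones((5,5)))
c=big(m);r,b=rect(ray(d,c,.04));print(r,b)
print(s['eef_pos'],s['t'],s['force'])
go([.4373,-.2386],.026,32.3,s)
```

```text
((532.6698608398438, -207.10235595703125), (172.132568359375, 502.14117431640625), 20.704917907714844) [[ 363.395       -2.6766758]
 [ 540.92957   -472.38638  ]
 [ 701.9447    -411.52805  ]
 [ 524.41016     58.18167  ]]
[ 0.4364018  -0.24083466  0.15110241] 1.5 [-0.35465603  0.18857488 -0.19267172]
move [ 0.0039 -0.0031  0.2502] [ 0.0007 -0.0001 -0.0024]
```

View pics/w1.png

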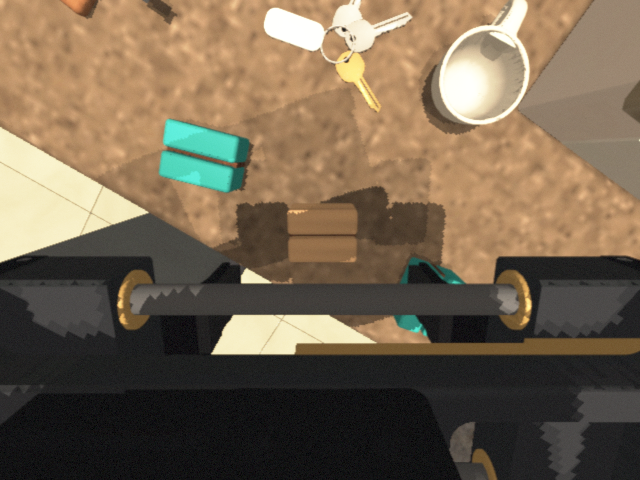

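The wrist view shows the holder at (322,233), squared to the fingers and centred. The right teal block at (430,290) is clear of the finger. Descending.

play_rows(deltas="0.004 -0.003 0.06 0 0 0;0.004 -0.003 0.12 0 0 0;0.004 -0.003 0.17 0 0 0;0.004 -0.003 0.21 0 0 0;0.004 -0.003 0.25 0 0 0;0.004 -0.003 0.25 0 0 0;0.004 -0.003 0.25 0 0 0;0.004 -0.003 0.25 0 0 0")

```text
t: 2.35
eef_pos: [0.4384, -0.2383, 0.0269]
tcp_rot: [3.017, 0.869, 0.002]
force: [0.3, -0.5, -0.4]
grip_width: 0.087
gripper_force: 0.0
```

play_rows(deltas="0 0 0 0 0 0;0 0 0 0 0 0;0 0 0 0 0 0;0 0 0 0 0 0;0 0 0 0 0 0;0 0 0 0 0 0;0 0 0 0 0 0;0 0 0 0 0 0", jaw=-1)

```text
t: 3.15
eef_pos: [0.4377, -0.2373, 0.0257]
tcp_rot: [3.018, 0.871, 0.0]
force: [-0.5, 0.8, 2.4]
grip_width: 0.0558
gripper_force: 30.0
```

Run:
```python
from h import *;from cell import state
s=state();print(s['eef_pos'],s['grip_width'],s['gripper_force'],s['force']);p=clamp(.095);print(p)
s['eef_pos']=s['eef_pos']+[0,0,.1]
go(p,.15,82.63,s)
```

```text
[ 0.43770964 -0.23728941  0.02567878] 0.05584699763462117 29.99994801124558 [-0.47857307  0.83465397  2.38156268]
[0.55438625 0.23751515]
move [ 0.7034 -0.6793 -0.0487] [ 1.000e-04 -0.000e+00 -5.869e-01]
```

play_rows(deltas="0 0 -0.08 0 0 0;0 0 -0.16 0 0 0;0 0 -0.24 0 0 0;0 0 -0.3 0 0 0;0.703 -0.679 -0.3 0 0 -0.587;0.703 -0.679 -0.3 0 0 -0.587;0.703 -0.679 -0.3 0 0 -0.587;0.703 -0.679 -0.3 0 0 -0.587;0.703 -0.679 -0.3 0 0 -0.587;0.703 -0.679 -0.3 0 0 -0.587;0.703 -0.679 -0.3 0 0 -0.587;0.703 -0.679 -0.3 0 0 -0.587;0.703 -0.679 -0.3 0 0 -0.587;0.703 -0.679 -0.3 0 0 -0.587;0.703 -0.679 -0.3 0 0 -0.587;0.703 -0.679 -0.3 0 0 -0.587;0.703 -0.679 -0.3 0 0 -0.587;0.703 -0.679 -0.3 0 0 -0.587;0.703 -0.679 -0.3 0 0 -0.587;0.703 -0.679 -0.3 0 0 -0.587")

```text
t: 5.15
eef_pos: [0.5544, 0.2365, 0.1758]
tcp_rot: [2.361, 2.073, 0.0]
force: [-0.4, -0.2, -1.7]
grip_width: 0.0555
gripper_force: 30.0
```

Run:
```python
from h import *;from cell import state,get_image
s=state();d=get_image('wrist');cv2.imwrite('pics/w2.png',d['frame'])
print(s['eef_pos'],s['grip_width'],s['gripper_force'],s['force'],s['t']);p=clamp(.095)
go(p,.040,82.63,s)
# board check in wrist view
for n,x,y in(('fixed jaw top corner +',.13,.032),('-',.13,-.032)):print(n,proj(d,np.r_[clamp(x,y),.058]))
for y in(.045,-.045):print(proj(d,np.r_[clamp(.15,y),.012]))
```

```text
[0.55435968 0.23647674 0.17576508] 0.05549401364928094 29.999850026797503 [-0.40547816 -0.1511596  -1.72502599] 5.15
move [ 0.002  -0.0003  0.2715] [ 0.0002 -0.     -0.0008]
fixed jaw top corner + [[282.03555781 190.68697506]]
- [[362.9840199  190.61885674]]
[[273.26184921 163.20606472]]
[[372.03340341 163.12566366]]
```

View pics/w2.png

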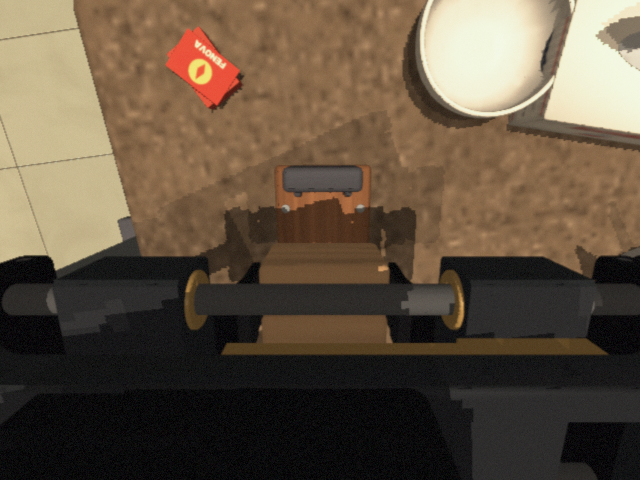

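The wrist view shows the fixed jaw at (323,180). My predicted jaw corners at 282 and 363 match it, and the block is held level and centred. Lowering it.

play_rows(deltas="0.002 0 0.06 0 0 0;0.002 0 0.12 0 0 0;0.002 0 0.18 0 0 0;0.002 0 0.22 0 0 0;0.002 0 0.24 0 0 0;0.002 0 0.255 0 0 0;0.002 0 0.265 0 0 0;0.002 0 0.27 0 0 0;0.002 0 0.274 0 0 0;0.002 0 0.274 0 0 0;0.002 0 0.274 0 0 0;0.002 0 0.274 0 0 0")

```text
t: 6.4
eef_pos: [0.5547, 0.2384, 0.039]
tcp_rot: [2.359, 2.074, 0.001]
force: [-0.5, 0.6, -1.1]
grip_width: 0.0559
gripper_force: 30.0
```

play_rows(deltas="0 0 0.002 0 0 0;0 0 0.003 0 0 0;0 0 0.003 0 0 0")

```text
t: 6.7
eef_pos: [0.5546, 0.2384, 0.0377]
tcp_rot: [2.359, 2.074, 0.001]
force: [-1.1, -0.1, 4.2]
grip_width: 0.0561
gripper_force: 30.0
```

play_rows(deltas="0 0 0.002 0 0 0;0 0 0 0 0 0;0 0 0 0 0 0;0 0 0 0 0 0;0 0 0 0 0 0;0 0 0 0 0 0;0 0 0 0 0 0;0 0 0 0 0 0;0 0 -0.04 0 0 0;0 0 -0.1 0 0 0;0 0 -0.18 0 0 0;0 0 -0.27 0 0 0;0 0 -0.27 0 0 0;0 0 -0.27 0 0 0;0 0 -0.27 0 0 0;0 0 -0.27 0 0 0", jaw=1)

```text
t: 8.3
eef_pos: [0.5532, 0.238, 0.17]
tcp_rot: [-2.358, -2.073, 0.005]
force: [0.1, -0.2, -0.5]
grip_width: 0.0871
gripper_force: 0.0
```

```bash
cat > look.py <<'E'
from h import *;from cell import state,get_image
def block(d):
    hsv=cv2.cvtColor(d['frame'],cv2.COLOR_BGR2HSV)
    m=cv2.morphologyEx(cv2.inRange(hsv,(12,60,185),(28,170,255)),cv2.MORPH_CLOSE,np.ones((3,3)))
    return m
def cl(P): return (P[:,:2]-C)@np.c_[U,V]
E
python3 - <<'E'
from look import *
s=state();print(s['eef_pos'],s['t'],s['force'])
for n in('top','scene'):
    d=get_image(n)
    pickle.dump(d,open(n+'2.pkl','wb'));p=proj(d,np.r_[clamp(.08),.03])[0].astype(int);print(p)
    cv2.imwrite(f'pics/{n}2.png',cv2.resize(d['frame'][p[1]-60:p[1]+60,p[0]-80:p[0]+80],(400,300),interpolation=cv2.INTER_CUBIC))
a=cv2.imread('pics/top2.png');b=cv2.imread('pics/scene2.png');cv2.imwrite('pics/p2.png',np.hstack([a,b]))
go(clamp(-.1),.19,82.63,s)
E
```

```text
[0.55315909 0.23796842 0.16998129] 8.3 [ 0.06275287 -0.1653724  -0.53974586]
[210 255]
[213 337]
move [-0.3906  0.0024 -0.0395] [-0.0021  0.0009  0.0001]
```

View pics/p2.png

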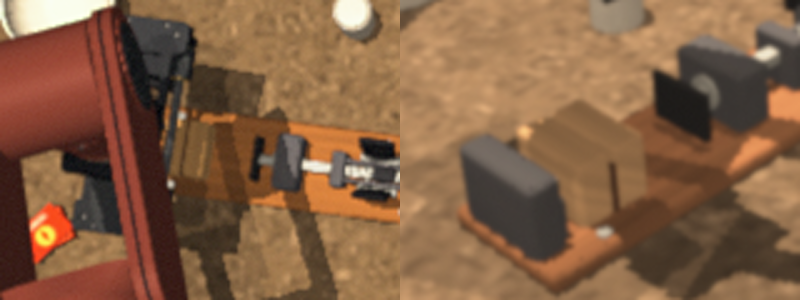

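The holder stands flat behind the fixed jaw with its slot across the bar, clear of the pad. Moving over the trigger.

play_rows(deltas="-0.1 0.002 -0.03 -0.002 0 0;-0.2 0.002 -0.03 -0.002 0 0;-0.3 0.002 -0.03 -0.002 0 0;-0.39 0.002 -0.03 -0.002 0 0;-0.39 0.002 -0.03 -0.002 0 0;-0.39 0.002 -0.03 -0.002 0 0;-0.39 0.002 -0.03 -0.002 0 0;-0.39 0.002 -0.03 -0.002 0 0")

```text
t: 9.2
eef_pos: [0.5303, 0.0461, 0.1867]
tcp_rot: [2.356, 2.075, 0.003]
force: [0.1, 0.0, -0.1]
grip_width: 0.087
gripper_force: 0.0
```

Run:
```python
from look import *
s=state();print(s['eef_pos'],s['t'])
d=get_image('wrist');cv2.imwrite('pics/w3.png',d['frame'])
for y in(.03,-.03):print(proj(d,np.r_[clamp(-.1,y),.085]))
z=d['range_z'];vv,uu=np.mgrid[:480,:640]
W=((np.c_[uu.ravel(),vv.ravel(),np.ones(uu.size)]@np.linalg.inv(d['camera_matrix']).T*z.reshape(-1,1))-d['t'])@d['R']
c=cl(W);k=(abs(c[:,1])<.05)&(abs(c[:,0]+.1)<.04)&(W[:,2]>.075)&(W[:,2]<.115)
for sg in(1,-1):
    q=c[k&(c[:,1]*sg>0)];print(sg,len(q),q.min(0) if len(q) else'',q.max(0) if len(q) else'')
go(clamp(-.1),.083,82.63,s)
```

```text
[0.53032517 0.04614624 0.18671226] 9.2
[[282.54085373 242.49122628]]
[[360.32475199 242.61378392]]
1 826 [-0.11790522  0.01883602] [-0.08412641  0.02967347]
-1 825 [-0.11802558 -0.03005801] [-0.08396457 -0.01934178]
move [-0.0043 -0.0019  0.2074] [ 0.0016 -0.0002  0.0013]
```

View pics/w3.png

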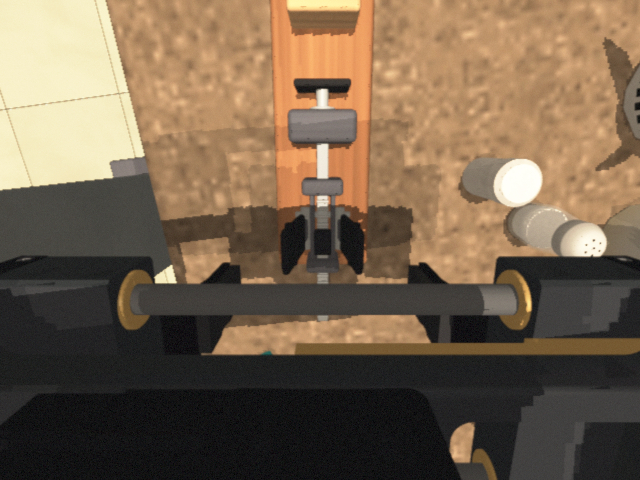

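The levers are at (293,245) and (350,245), centred between the open fingers, with the pad at (322,86). Descending to squeezing height.

play_rows(deltas="-0.004 -0.002 0.05 0.0015 0 0.001;-0.004 -0.002 0.1 0.0015 0 0.001;-0.004 -0.002 0.15 0.0015 0 0.001;-0.004 -0.002 0.19 0.0015 0 0.001;-0.004 -0.002 0.207 0.0015 0 0.001;-0.004 -0.002 0.207 0.0015 0 0.001;-0.004 -0.002 0.207 0.0015 0 0.001")

```text
t: 9.95
eef_pos: [0.5301, 0.0433, 0.0843]
tcp_rot: [2.359, 2.073, 0.002]
force: [-0.4, -0.3, -0.2]
grip_width: 0.0871
gripper_force: 0.0
```

play_rows(deltas="0 0 0 0 0 0;0 0 0 0 0 0;0 0 0 0 0 0;0 0 0 0 0 0;0 0 0 0 0 0;0 0 0 0 0 0;0 0 0 0 0 0;0 0 0 0 0 0;0 0 0 0 0 0;0 0 0 0 0 0", jaw=-0.33)

```text
t: 10.95
eef_pos: [0.5289, 0.043, 0.0849]
tcp_rot: [-2.361, -2.072, 0.001]
force: [-7.6, 0.5, 12.9]
grip_width: 0.0303
gripper_force: 8.6
```

```bash
cat >> look.py <<'E'
def pad(save=None):
    s=state();d=get_image('wrist');f=d['frame']
    if save:cv2.imwrite(save,f)
    z=d['range_z'];vv,uu=np.mgrid[:480,:640]
    W=((np.c_[uu.ravel(),vv.ravel(),np.ones(uu.size)]@np.linalg.inv(d['camera_matrix']).T*z.reshape(-1,1))-d['t'])@d['R'];c=cl(W)
    k=(abs(c[:,1])<.02)&(c[:,0]>-.06)&(c[:,0]<.15)&(z.ravel()>.05)
    def band(lo,hi,nm):
        q=c[k&(W[:,2]>lo)&(W[:,2]<hi),0]
        h=np.histogram(q,np.arange(-.06,.15,.002));print(nm,[(round(h[1][i]*1000),int(n)) for i,n in enumerate(h[0]) if n>8])
    band(.0505,.058,'jaw top 54');band(.0465,.0505,'pad/block tops ~50')
    print(s['t'],s['eef_pos'],s['grip_width'],s['gripper_force'],s['force'])
E
python3 -c "
from look import *
pad('pics/w4.png')"
```

```text
jaw top 54 [(-4, 32), (-2, 377), (0, 387), (2, 356), (4, 376), (6, 361), (8, 370), (10, 388), (12, 375), (14, 385), (16, 397), (18, 371), (20, 345), (22, 92)]
pad/block tops ~50 [(-60, 171), (-58, 188), (-56, 72), (-4, 167), (-2, 62), (22, 10)]
10.95 [0.52893585 0.04296189 0.08493169] 0.030251982696661413 8.57597440481186 [-7.58280224  0.48917867 12.9289914 ]
```

View pics/w4.png

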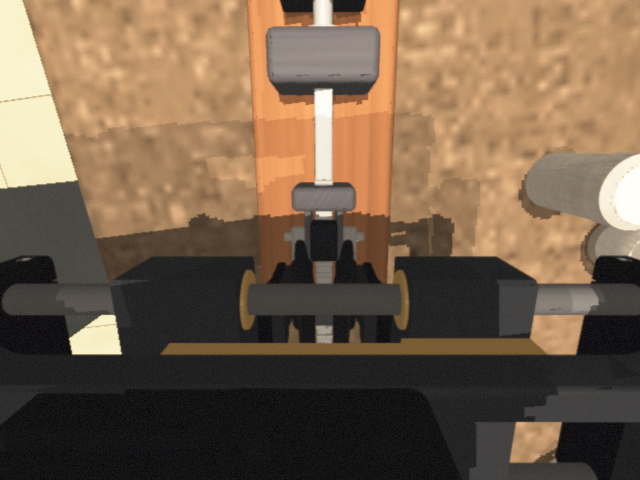

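The pump works: the levers are squeezed and the jaw has advanced. Releasing, then checking the travel.

play_rows(deltas="0 0 0 0 0 0;0 0 0 0 0 0;0 0 0 0 0 0;0 0 0 0 0 0;0 0 0 0 0 0;0 0 0 0 0 0;0 0 0 0 0 0", jaw=0.5)

```text
t: 11.7
eef_pos: [0.5294, 0.0429, 0.0834]
tcp_rot: [2.361, 2.072, 0.001]
force: [0.7, 0.4, -0.2]
grip_width: 0.0647
gripper_force: 0.0
```

```bash
python3 -c "
from look import *
pad()"
```

```text
jaw top 54 [(-4, 11), (-2, 373), (0, 396), (2, 374), (4, 377), (6, 378), (8, 381), (10, 383), (12, 382), (14, 399), (16, 393), (18, 391), (20, 336), (22, 96)]
pad/block tops ~50 [(-60, 197), (-58, 192), (-56, 47), (-4, 157), (-2, 74), (22, 36)]
11.7 [0.52941439 0.04289978 0.08344795] 0.0646611169120364 0.0 [ 0.66125568  0.44782523 -0.22154655]
```

play_rows(deltas="0 0 0 0 0 0;0 0 0 0 0 0;0 0 0 0 0 0;0 0 0 0 0 0;0 0 0 0 0 0;0 0 0 0 0 0;0 0 0 0 0 0;0 0 0 0 0 0", jaw=-0.33)

```text
t: 12.55
eef_pos: [0.529, 0.043, 0.0845]
tcp_rot: [-2.361, -2.072, 0.001]
force: [-6.7, 0.7, 10.0]
grip_width: 0.0297
gripper_force: 8.4
```

```bash
python3 -c "
from look import *
pad()"
```

```text
jaw top 54 [(18, 205), (20, 459), (22, 411), (24, 411), (26, 410), (28, 408), (30, 427), (32, 170)]
pad/block tops ~50 [(-60, 203), (-58, 195), (-56, 49), (18, 324)]
12.55 [0.52895958 0.04300212 0.08453334] 0.029692983402380163 8.443787321448326 [-6.66531236  0.72296622 10.03291784]
```

play_rows(deltas="0 0 0 0 0 0;0 0 0 0 0 0;0 0 0 0 0 0;0 0 0 0 0 0;0 0 0 0 0 0;0 0 0 0 0 0;0 0 0 0 0 0", jaw=0.5)

```text
t: 13.3
eef_pos: [0.5294, 0.0429, 0.0835]
tcp_rot: [2.361, 2.072, 0.001]
force: [-0.2, 0.6, 1.4]
grip_width: 0.0645
gripper_force: 0.0
```

```bash
python3 -c "
from look import *
pad()"
```

```text
jaw top 54 [(18, 216), (20, 455), (22, 429), (24, 407), (26, 408), (28, 419), (30, 429), (32, 83)]
pad/block tops ~50 [(-60, 212), (-58, 186), (-56, 45), (18, 328), (20, 10)]
13.3 [0.52939604 0.04289702 0.08345807] 0.06445570122691102 0.0 [-0.17385419  0.60873839  1.43510714]
```

About 21.5 mm per pump. I'll do the third squeeze in steps and watch the force.

play_rows(deltas="0 0 0 0 0 0;0 0 0 0 0 0;0 0 0 0 0 0;0 0 0 0 0 0;0 0 0 0 0 0;0 0 0 0 0 0", jaw=0.0)

```text
t: 13.95
eef_pos: [0.5289, 0.043, 0.0843]
tcp_rot: [-2.361, -2.072, 0.001]
force: [-5.1, -0.7, 8.5]
grip_width: 0.0437
gripper_force: 8.5
```

play_rows(deltas="0 0 0 0 0 0;0 0 0 0 0 0;0 0 0 0 0 0;0 0 0 0 0 0", jaw=-0.15)

```text
t: 14.35
eef_pos: [0.5289, 0.043, 0.0845]
tcp_rot: [-2.361, -2.072, 0.001]
force: [-5.8, 0.5, 10.4]
grip_width: 0.0374
gripper_force: 8.8
```

play_rows(deltas="0 0 0 0 0 0;0 0 0 0 0 0;0 0 0 0 0 0;0 0 0 0 0 0", jaw=-0.22)

```text
t: 14.75
eef_pos: [0.5289, 0.043, 0.0845]
tcp_rot: [-2.361, -2.072, 0.001]
force: [-6.8, -0.1, 10.8]
grip_width: 0.0342
gripper_force: 8.8
```

play_rows(deltas="0 0 0 0 0 0;0 0 0 0 0 0;0 0 0 0 0 0;0 0 0 0 0 0", jaw=-0.27)

```text
t: 15.15
eef_pos: [0.529, 0.043, 0.0846]
tcp_rot: [-2.361, -2.072, 0.001]
force: [-6.5, 0.9, 9.9]
grip_width: 0.0322
gripper_force: 10.0
```

Run:
```python
from look import *
d=get_image('scene');p=proj(d,np.r_[clamp(.05),.03])[0].astype(int)
a=d['frame'][p[1]-75:p[1]+75,p[0]-100:p[0]+100];cv2.imwrite('pics/s5.png',cv2.resize(a,(800,600),interpolation=cv2.INTER_CUBIC))
```

```text
(no output)
```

View pics/s5.png

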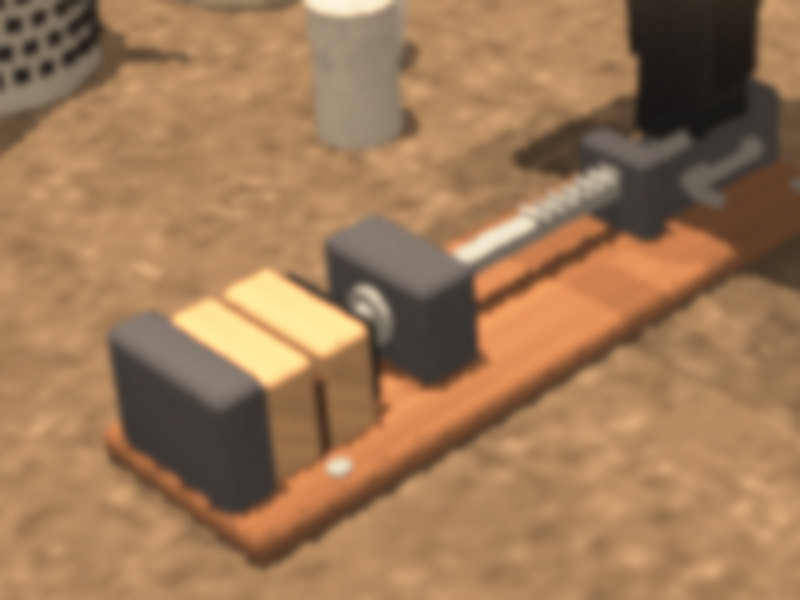

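The holder is against the fixed jaw, slot across, and the pad is just touching: force rises from 8.8 to 10 N. The stroke is nearly used up, so I'll release and squeeze again in fine steps.

play_rows(deltas="0 0 0 0 0 0;0 0 0 0 0 0;0 0 0 0 0 0;0 0 0 0 0 0", jaw=-0.31)

```text
t: 15.6
eef_pos: [0.529, 0.043, 0.0846]
tcp_rot: [-2.361, -2.072, 0.001]
force: [-6.6, -0.1, 10.2]
grip_width: 0.0309
gripper_force: 11.5
```

play_rows(deltas="0 0 0 0 0 0;0 0 0 0 0 0;0 0 0 0 0 0;0 0 0 0 0 0;0 0 0 0 0 0;0 0 0 0 0 0;0 0 0 0 0 0", jaw=0.5)

```text
t: 16.3
eef_pos: [0.5294, 0.0429, 0.0835]
tcp_rot: [2.361, 2.072, 0.001]
force: [-0.1, 0.2, -0.8]
grip_width: 0.0647
gripper_force: 0.0
```

play_rows(deltas="0 0 0 0 0 0;0 0 0 0 0 0;0 0 0 0 0 0;0 0 0 0 0 0;0 0 0 0 0 0", jaw=0.25)

```text
t: 16.8
eef_pos: [0.529, 0.043, 0.0835]
tcp_rot: [-2.361, -2.072, 0.0]
force: [-2.3, -0.1, 1.1]
grip_width: 0.0543
gripper_force: 1.1
```

play_rows(deltas="0 0 0 0 0 0;0 0 0 0 0 0;0 0 0 0 0 0;0 0 0 0 0 0", jaw=0.18)

```text
t: 17.2
eef_pos: [0.5289, 0.043, 0.0836]
tcp_rot: [-2.361, -2.072, 0.001]
force: [-5.2, 0.5, 4.9]
grip_width: 0.0519
gripper_force: 3.7
```

play_rows(deltas="0 0 0 0 0 0;0 0 0 0 0 0;0 0 0 0 0 0;0 0 0 0 0 0", jaw=0.13)

```text
t: 17.6
eef_pos: [0.5289, 0.043, 0.0838]
tcp_rot: [-2.361, -2.072, 0.001]
force: [-5.7, 0.9, 6.5]
grip_width: 0.0491
gripper_force: 8.1
```

play_rows(deltas="0 0 0 0 0 0;0 0 0 0 0 0;0 0 0 0 0 0;0 0 0 0 0 0", jaw=0.1)

```text
t: 18.0
eef_pos: [0.529, 0.043, 0.0839]
tcp_rot: [-2.361, -2.072, 0.001]
force: [-6.7, -0.1, 7.2]
grip_width: 0.0479
gripper_force: 9.3
```

play_rows(deltas="0 0 0 0 0 0;0 0 0 0 0 0;0 0 0 0 0 0;0 0 0 0 0 0", jaw=0.07)

```text
t: 18.4
eef_pos: [0.5289, 0.043, 0.0839]
tcp_rot: [-2.361, -2.072, 0.001]
force: [-6.8, -0.2, 7.6]
grip_width: 0.0462
gripper_force: 10.4
```

play_rows(deltas="0 0 0 0 0 0;0 0 0 0 0 0;0 0 0 0 0 0;0 0 0 0 0 0", jaw=0.04)

```text
t: 18.8
eef_pos: [0.529, 0.0429, 0.084]
tcp_rot: [-2.361, -2.072, 0.001]
force: [-7.4, -0.0, 8.4]
grip_width: 0.0454
gripper_force: 11.5
```

play_rows(deltas="0 0 0 0 0 0;0 0 0 0 0 0;0 0 0 0 0 0;0 0 0 0 0 0", jaw=0.0)

```text
t: 19.2
eef_pos: [0.5289, 0.043, 0.0841]
tcp_rot: [-2.361, -2.072, 0.001]
force: [-7.1, 1.0, 9.7]
grip_width: 0.0438
gripper_force: 13.0
```

play_rows(deltas="0 0 0 0 0 0;0 0 0 0 0 0;0 0 0 0 0 0;0 0 0 0 0 0", jaw=-0.04)

```text
t: 19.6
eef_pos: [0.529, 0.043, 0.0842]
tcp_rot: [-2.361, -2.073, 0.001]
force: [-7.8, 0.7, 10.4]
grip_width: 0.042
gripper_force: 14.4
```

Run:
```python
from look import *
pad()
d=get_image('scene');p=proj(d,np.r_[clamp(.09),.03])[0].astype(int)
a=d['frame'][p[1]-60:p[1]+60,p[0]-80:p[0]+80];cv2.imwrite('pics/s6.png',cv2.resize(a,(800,600),interpolation=cv2.INTER_CUBIC))
```

```text
jaw top 54 []
pad/block tops ~50 [(-60, 211), (-58, 197), (-56, 47)]
19.6 [0.52897533 0.04297099 0.08419626] 0.04204522383513581 14.423168152570724 [-7.76769214  0.719604   10.35567602]
```

Run:
```python
from look import *
def edges(d):
    z=d['range_z'];vv,uu=np.mgrid[:480,:640]
    W=((np.c_[uu.ravel(),vv.ravel(),np.ones(uu.size)]@np.linalg.inv(d['camera_matrix']).T*z.reshape(-1,1))-d['t'])@d['R'];c=cl(W)
    k=(abs(c[:,1])<.024)&(W[:,2]>.051)&(W[:,2]<.058)&(c[:,0]>-.05)&(c[:,0]<.12)&(z.ravel()>0)
    x=c[k,0];print('jaw top x',len(x),np.round(np.percentile(x,[2,10,50,90,98])*1000,1))
    k=(abs(c[:,1])<.04)&(W[:,2]>.048)&(W[:,2]<.0565)&(c[:,0]>.07)&(c[:,0]<.15)&(z.ravel()>0)
    x=c[k];print('block top',len(x),np.round(np.percentile(x,[2,50,98],axis=0)*1000,1) if len(x) else '')
for d in(pickle.load(open('scene.pkl','rb')),pickle.load(open('scene2.pkl','rb')),get_image('scene')):edges(d)
```

```text
jaw top x 278 [-20.5 -17.5  -7.3   1.8   3.2]
block top 192 [[131.9 -28.4]
 [147.5  27. ]
 [149.9  34.3]]
jaw top x 737 [-18.6 -13.2  80.7 110.6 114.9]
block top 995 [[ 74.9 -24.9]
 [103.9   7.1]
 [149.7  33.6]]
jaw top x 684 [ 46.7  51.5  85.8 114.8 118.9]
block top 980 [[ 81.5 -25.1]
 [111.8   7.1]
 [149.9  33.4]]
```

play_rows(deltas="0 0 0 0 0 0;0 0 0 0 0 0;0 0 0 0 0 0;0 0 0 0 0 0;0 0 0 0 0 0;0 0 0 0 0 0", jaw=-0.07)

```text
t: 20.35
eef_pos: [0.529, 0.043, 0.0842]
tcp_rot: [-2.361, -2.072, 0.001]
force: [-7.3, 0.5, 10.4]
grip_width: 0.0405
gripper_force: 15.5
```

Run:
```python
from look import *
for d in(pickle.load(open('scene.pkl','rb')),pickle.load(open('scene2.pkl','rb')),get_image('scene')):
    z=d['range_z'];vv,uu=np.mgrid[:480,:640]
    W=((np.c_[uu.ravel(),vv.ravel(),np.ones(uu.size)]@np.linalg.inv(d['camera_matrix']).T*z.reshape(-1,1))-d['t'])@d['R'];c=cl(W)
    k=(abs(c[:,1])<.024)&(W[:,2]>.0525)&(W[:,2]<.056)&(c[:,0]>-.05)&(c[:,0]<.079);x=c[k,0]
    print('jaw',len(x),np.round(np.percentile(x,[1,5,50,95,99])*1000,1))
    k=(abs(c[:,1])<.024)&(W[:,2]>.0495)&(W[:,2]<.0535)&(c[:,0]>.06)&(c[:,0]<.13);x=c[k,0]
    hsv=cv2.cvtColor(d['frame'],cv2.COLOR_BGR2HSV).reshape(-1,3);k&=(hsv[:,0]>10)&(hsv[:,1]>60);x=c[k]
    if len(x):print('block',len(x),np.round(np.percentile(x,[1,50,99],axis=0)*1000,1).tolist(),cv2.minAreaRect(np.float32(x*1000)))
s=state();print(s['gripper_force'],s['grip_width'])
```

```text
jaw 238 [-20.6 -18.9  -8.4   1.9   3.3]
jaw 252 [-20.2 -18.6  -7.9   2.2  39.8]
block 605 [[74.0, -23.8], [97.5, 1.2], [116.5, 23.6]] ((95.23860168457031, -0.10188674926757812), (44.731842041015625, 47.695247650146484), 0.31240344047546387)
jaw 293 [47.  48.4 59.1 69.2 70.7]
block 600 [[82.2, -23.6], [105.1, 0.5], [127.2, 23.0]] ((98.38572692871094, 0.16967391967773438), (47.88527297973633, 59.79634475708008), 88.83956146240234)
15.526498854160309 0.040544402567815
```

Run:
```python
from look import *
def prof(d,z,xs,ys):
    out=[]
    for x in xs:
        p=proj(d,np.array([np.r_[clamp(x/1000,y),z] for y in ys])).astype(np.float32)
        out.append(cv2.remap(d['frame'],p[:,0],p[:,1],cv2.INTER_LINEAR).reshape(-1,3).mean(0))
    return np.array(out)
ys=np.linspace(-.018,.018,25);xs=np.arange(64,142,1.)
for nm,d in(('scene placed',pickle.load(open('scene2.pkl','rb'))),('top placed',pickle.load(open('top2.pkl','rb'))),('scene',get_image('scene')),('top',get_image('top'))):
    o=prof(d,.052,xs,ys);print(nm,' '.join(f'{int(x)}:{int(v[2])}/{int(v[0])}' for x,v in zip(xs,o)))
```

```text
scene placed 64:163/83 65:163/83 66:164/83 67:167/85 68:170/86 69:173/88 70:175/90 71:177/91 72:177/91 73:174/90 74:168/85 75:158/80 76:148/73 77:140/68 78:135/66 79:132/64 80:131/63 81:131/63 82:131/63 83:131/63 84:132/64 85:134/65 86:135/65 87:136/66 88:137/66 89:138/66 90:140/67 91:141/68 92:143/69 93:144/69 94:144/69 95:142/68 96:139/67 97:136/66 98:134/65 99:133/64 100:132/64 101:132/64 102:132/64 103:131/63 104:131/63 105:130/63 106:131/63 107:131/63 108:133/64 109:134/65 110:136/66 111:139/67 112:141/68 113:144/69 114:148/71 115:151/73 116:154/74 117:154/74 118:152/73 119:148/71 120:143/69 121:138/67 122:134/65 123:132/64 124:131/64 125:129/65 126:126/67 127:121/71 128:116/77 129:112/84 130:111/90 131:112/94 132:113/96 133:114/97 134:115/97 135:116/98 136:117/98 137:117/99 138:118/99 139:118/99 140:118/99 141:118/99
top placed 64:113/38 65:113/40 66:111/43 67:108/44 68:105/44 69:104/44 70:105/45 71:110/47 72:118/50 73:127/53 74:134/56 75:139/58 76:137/57 77:132/55 78:126/53 79:122/52 80:121/51 81:120/51 82:119/50 83:120/50 84:121/51 85:122/51 86:123/52 87:124/52 88:124/52 89:1
[... 1558 characters left out ...]
 79:36/32 80:34/31 81:38/33 82:45/36 83:58/40 84:79/45 85:110/53 86:145/63 87:180/75 88:212/88 89:233/99 90:244/107 91:247/112 92:249/114 93:249/114 94:248/113 95:248/112 96:248/112 97:248/112 98:248/114 99:248/115 100:249/116 101:249/117 102:249/117 103:248/115 104:243/110 105:231/101 106:207/86 107:174/69 108:155/60 109:158/62 110:179/71 111:207/85 112:230/98 113:243/107 114:247/112 115:249/114 116:249/115 117:248/114 118:248/113 119:248/112 120:248/112 121:248/113 122:248/114 123:248/115 124:249/116 125:249/117 126:249/116 127:246/113 128:237/106 129:213/95 130:173/81 131:129/70 132:98/67 133:87/73 134:92/83 135:100/92 136:107/98 137:113/103 138:116/105 139:117/105 140:117/105 141:116/105
```

Run:
```python
from look import *
def prof(d,z,xs,ys):
    out=[]
    for x in xs:
        p=proj(d,np.array([np.r_[clamp(x/1000,y),z] for y in ys])).astype(np.float32)
        out.append(cv2.remap(d['frame'],p[:,0],p[:,1],cv2.INTER_LINEAR).reshape(-1,3).mean(0))
    return np.array(out)
ys=np.r_[np.linspace(-.018,-.009,8),np.linspace(.009,.018,8)]
for nm,d,a in(('top0',pickle.load(open('top.pkl','rb')),-34),('top',get_image('top'),32),('scene0',pickle.load(open('scene.pkl','rb')),-34),('scene',get_image('scene'),32)):
    xs=np.arange(a,a+62,1.);o=prof(d,.052,xs,ys);print(nm,' '.join(f'{int(x)}:{int(v[2])}/{int(v[0])}' for x,v in zip(xs,o)))
s=state();print(s['t'],s['gripper_force'],s['grip_width'])
```

```text
top0 -34:192/53 -33:186/51 -32:174/49 -31:156/44 -30:131/39 -29:110/35 -28:92/33 -27:75/32 -26:58/33 -25:47/35 -24:44/39 -23:50/47 -22:61/57 -21:75/68 -20:88/80 -19:98/88 -18:104/94 -17:108/97 -16:110/99 -15:109/99 -14:109/99 -13:108/98 -12:108/98 -11:108/98 -10:109/98 -9:109/98 -8:109/97 -7:108/97 -6:108/96 -5:107/96 -4:106/96 -3:105/95 -2:104/95 -1:104/93 0:105/90 1:109/85 2:120/78 3:136/71 4:156/64 5:175/60 6:190/57 7:197/55 8:196/54 9:190/52 10:179/49 11:162/45 12:138/39 13:115/33 14:94/29 15:73/24 16:52/20 17:36/18 18:27/19 19:23/22 20:27/25 21:33/29 22:43/34 23:59/37 24:80/40 25:107/43 26:136/46 27:163/49
top 32:150/48 33:150/46 34:147/44 35:135/40 36:120/37 37:107/35 38:92/34 39:73/34 40:57/35 41:46/36 42:41/38 43:44/42 44:53/49 45:65/59 46:79/71 47:93/83 48:103/93 49:110/99 50:115/104 51:117/105 52:117/105 53:116/105 54:116/104 55:116/104 56:116/104 57:116/104 58:116/104 59:116/103 60:115/103 61:115/103 62:114/102 63:113/101 64:112/101 65:111/100 66:111/99 67:109/96 68:108/90 69:107/83 70:108/72 71:107/58 72:105/44 73:95/35 74:78/28 75:56/23 76:38/20 77:25/18 78:22/19 79:25/2
[... 806 characters left out ...]
02/119 33:205/121 34:206/121 35:206/122 36:206/122 37:205/121 38:203/121 39:203/120 40:202/120 41:201/120 42:198/118 43:192/115 44:181/112 45:167/109 46:153/108 47:142/109 48:136/110 49:134/111 50:133/111 51:133/112 52:133/112 53:134/112 54:135/113 55:135/113 56:135/113 57:135/113 58:135/113 59:134/113 60:133/112 61:133/111 62:133/111 63:132/110 64:131/109 65:129/107 66:126/105 67:121/101 68:115/97 69:107/90 70:98/83 71:89/75 72:80/67 73:76/63 74:77/62 75:86/66 76:102/76 77:124/90 78:147/105 79:165/116 80:174/120 81:169/115 82:154/104 83:134/89 84:118/77 85:117/71 86:139/76 87:179/91 88:219/111 89:243/129 90:251/143 91:253/151 92:254/154 93:254/155
20.6 15.52607998251915 0.040855444773117644
```

The profiles put the slot at x ≈ 108–109 mm, so the holder is against the fixed jaw. The jaw moved about 67 mm and the pad about 59.5 mm, so the pad is pushed in 7–8 mm, which agrees with the 15.5 N grip. A short hold to check it's steady, then hand in.

play_rows(deltas="0 0 0 0 0 0;0 0 0 0 0 0;0 0 0 0 0 0;0 0 0 0 0 0;0 0 0 0 0 0;0 0 0 0 0 0")

```text
t: 21.2
eef_pos: [0.529, 0.043, 0.0842]
tcp_rot: [-2.361, -2.072, 0.001]
force: [-7.7, 1.1, 10.3]
grip_width: 0.0407
gripper_force: 15.5
```

```bash
python3 -c "
from cell import *
s=state();print(s['gripper_force'],s['grip_width'],s['t']);print(sign_off())"
```

```text
15.525056272745132 0.04070738931099877 21.2
the job is handed in; nothing more can be done
None
```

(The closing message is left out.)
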